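# Lay a packed carton down against the stop rail

## Robot

A 6-joint arm with a two-finger parallel gripper is mounted at the origin on the work surface. World frame = base frame: x ahead of the robot, y to its left, z up, the work surface at z = 0. Lengths are in m, angles in rad, forces in N, time in s.
With the tool pointing down it reaches from about 0.375 to 0.975 m from the base axis. Payload 3.8 kg.
Tool frame: the origin (TCP) lies midway between the tips of the shut fingers; the grasp point (between the pads) lies 19 mm behind it; z points along the fingers, y is the direction in which the jaws open and shut (so a half turn about z gives the same grasp; the last joint's range is limited). The gripper opens to 85 mm and grips with 20 to 120 N. Pads are 22 mm wide; open, the fingers measure 114 mm over their backs; the gripper's body (76 mm by 85 mm) begins 54 mm behind the grasp point. The pads swing forward as they close: fully open they stand 13 mm farther back than shut.
Start: joints at [1.086, 0.264, 1.604, -0, 1.274, -0.037], TCP at [0.292, 0.608, 0.231] pointing down, gripper open.
Joint ranges: [-2.63, 2.63], [-0.94, 2.18], [0.31, 2.57], [-1.31, 4.45], [0, 2.66], [-2.55, 2.55]. Speed limits (rad/s): [2.57, 2.57, 3.14, 3.14, 3.14, 3.14].

## Interface

Orientations are given as a rotation vector (axis times angle).
In Python, from workcell import bot gives the robot as it stands.
- The arm moves only by the shell command python3 -m inch 'ROWS' [FORCE]. ROWS is JSON, a list of rows, each an object of numbers: "dx", "dy", "dz": the shift along the tool's x, y, z in m; "ax", "ay", "az": the turn, a rotation vector about the tool's x, y, z in degrees; "fingers": the opening, from -1 (shut) to 1 (fully open). A call has 1 to 20 rows; each row is the pose to reach, as a shift and turn from the pose measured when the call began, along the tool's axes at that moment; what a row does not reach only later rows make up. A row lasts 1/8 s, in which the tool goes at most 62.5 mm and 10.7 degrees, less where a joint would pass 70% of its speed; a pose out of reach is approached as far as the arm can. A call with a gripper value outside its range is refused whole. The fingers move at their own pace and stop on an object; FORCE is the grip in N (left out, the last holds). Time passes only in rows, so rows that repeat a pose let the fingers close. It gives the time, the measured TCP pose, the force and the opening at its end, in the units of the state.
- bot.read_state(): the state, without advancing time (a new reading comes with each control period).
- bot.read_camera(name): name is "side" or "top"; returns (picture, depth): 384x512x3 uint8, blue, green, red; 384x512 float32, m along the optical axis (not along the pixel's ray), 0 where there is no reading.
- bot.get_calibration(name): a dict with "intrinsics" (3x3 intrinsics, pixels), "view" (4x4, takes a point from world to camera coordinates). Camera axes: x right, y down, z forward; pixel columns grow to the right and rows downward; lengths in m; the calibration is good to about 2 mm. A picture is of the moment at which its call begins. get_calibration takes no time and is no camera call.
- bot.finish_job(): hands the job in, once; it reports no verdict.
Trained networks look in the newest picture that a camera, given by its name, has taken for a name from the list of things; names that differ only in an ending like _2 or _b are one class to them, and where a whole thing is asked for, a point or a joint stands for the part that bears it (a point fixed in the world has none). Each returns a list of dicts, best first, with "p" (0 to 1); they miss things now and then, are a little off and sometimes report something else, mostly with a low value. They report only what shows in the picture. A call takes as long as a camera call.
- bot.masks_of(camera, thing): "region" (384x512 bool, what is visible of it) and "box" ([left, top, right, bottom] in pixels, round what is visible of it).
The state is a dict: "time": time; "q": joint angles; "joint_vel": joint speeds; "joint_torque": joint torques, N m; "tool_pos": TCP position; "tcp_rot": TCP orientation; "wrist_force": force on the tool from outside, world axes, zero at the start; "torque": the same for the moment, N m; "width": opening from 0.0 (shut) to 1.0 (fully open).
Only numpy, scipy, OpenCV 4.12 (cv2) and the standard library are available. Lean on these libraries where they do the work, as an engineer would, in place of code of your own. Each camera call takes 0.05 s, during which the arm holds its last target. There are 200 camera calls.

## Task

Two packed cartons stand on end on the plywood board of the packing bench. Push the taller one over with the fingers, towards the metal stop rail, so that it lies flat on the board with its white address label facing up, and then push it along the board until its end sits flush against the rail. Only push it, do not pick it up or carry it, and leave the shorter carton standing where it is and the mug and tape dispenser alone.

Things in the scene. Friction and masses are not known exactly. Their poses are not given: they have to be found in the camera images.
- board: Fixed plywood board on the bench, 6 mm thick; origin on the bench surface, z up. It reaches 200 mm either way along its x and from y = -250 to +190 mm. Across its +y end stands a fixed aluminium stop rail, 380 mm long along x, its top 56 mm above the bench; the rail's inner face (facing -y) is the plane y = +170 mm. Place and yaw differ each time.
- rail_face (a point): Middle of the stop rail's inner face (board x = 0, y = 170 mm), 31 mm above the bench.
- tall_carton: The taller closed cardboard carton, rigid, loose, about 0.4 kg: 110 mm wide (own x), 70 deep (own y), 200 tall (own z). Origin at the centre of its underside. It starts standing on the board, its own +y roughly towards the rail (within 0.12 rad), the white address label on its -y face. Lying as wanted, its own z points at the rail, its own y straight down, and it is 70 mm high.
- tall_carton_label (a point): Point on the taller carton's label face (own -y), on its centre line, 170 mm above its underside: a good place to push. Pushed towards the rail here it tips about its lower rail-side edge without sliding, goes over by itself beyond about 20 degrees, and then lies with its top end 25 to 100 mm short of the rail.
- tall_carton_top (a point): Centre of the taller carton's top end, 200 mm along its own z from its origin; this end is to sit flush against the rail. A carton that meets the rail askew may jam there; nudging or dragging its rear end sideways squares it.
- short_carton: The shorter cardboard carton, to be left alone: 80 mm wide (own x), 70 mm deep (own y), 110 mm tall, standing on the board beside the taller one, about 150 mm away along the board's x. Origin at the centre of its underside, z up.
- mug: White mug, 82 mm across, 95 mm tall, with a handle on one side, standing on the bench beyond the rail; to be left alone. Origin at the centre of its underside.
- tape_gun: Blue hand tape dispenser lying on its side on the bench beyond the rail, about 220 mm long and 54 mm high; to be left alone. Origin on its underside, under the middle of its base plate; the grip reaches 140 mm to its -x, the cutter 77 mm to its +x.

How it is judged:
By the outcome, as a careful person would: the job done as asked, in the order asked, and still so for the second after the job is handed in, with the robot touching nothing.
It also fails if it takes over 45 s, if anything falls off the work surface, if the arm or the gripper's body presses on something with over 40 N, if the wrist force passes 120 N, or if a joint passes its speed limit or range.

## Working session

There is one attempt and no reset: what is moved stays moved. The work goes in short steps, Python scripts to look and compute and a shell command to move; the robot and the scene stay as the last step left them, time stands still between calls to the robot, and variables do not carry over. Pictures are saved under pics/ and viewed, about 8 in all and at most 12, crops included, and the job is handed in when it is done.

```bash
mkdir -p pics; cat > h.py <<'E'
import numpy as np, cv2
from workcell import bot
from scipy.spatial.transform import Rotation as R
def cloud(cam):
    im,d=bot.read_camera(cam); c=bot.get_calibration(cam)
    K=np.array(c["intrinsics"]);V=np.array(c["view"])
    v,u=np.mgrid[:384,:512]
    P=np.stack([(u-K[0,2])/K[0,0]*d,(v-K[1,2])/K[1,1]*d,d],-1)
    W=(P-V[:3,3])@V[:3,:3]
    W[d<=0]=np.nan
    return im,W
def tool(p):
    s=bot.read_state(); return R.from_rotvec(s["tcp_rot"]).inv().apply(np.asarray(p)-s["tool_pos"])
E
cat > a.py <<'E'
from h import *
for c in("top","side"):
    im,W=cloud(c); np.savez(c+".npz",im=im,W=W); cv2.imwrite(f"pics/{c}0.png",im)
    for t in("tall_carton","short_carton","board","mug","tape_gun"):
        for m in bot.masks_of(c,t)[:2]:
            r=W[m["region"]]; print(c,t,round(m["p"],2),m["box"],np.nanpercentile(r,[2,50,98],axis=0).round(3).tolist())
s=bot.read_state();print({k:np.round(s[k],3).tolist() for k in s}); print(R.from_rotvec(s["tcp_rot"]).as_matrix().round(3))
E
python3 a.py; python3 -c "
import cv2;cv2.imwrite('pics/both0.png',cv2.resize(cv2.vconcat([cv2.imread('pics/top0.png'),cv2.imread('pics/side0.png')]),(400,600)))"
```

```text
top tall_carton 0.95 [316.9, 95.5, 367.6, 163.3] [[0.606, -0.09, 0.008], [0.652, -0.045, 0.204], [0.716, -0.016, 0.209]]
top short_carton 0.89 [334.1, 177.4, 373.0, 212.8] [[0.484, -0.127, 0.011], [0.523, -0.086, 0.115], [0.562, -0.059, 0.12]]
top board 0.58 [208.4, 86.8, 391.5, 256.1] [[0.388, -0.189, 0.001], [0.567, 0.062, 0.006], [0.777, 0.239, 0.058]]
top mug 0.71 [208.8, 89.4, 389.7, 258.4] [[0.388, -0.189, 0.001], [0.567, 0.061, 0.006], [0.777, 0.239, 0.058]]
top mug 0.58 [125.6, 136.5, 166.8, 175.8] [[0.558, 0.363, 0.0], [0.604, 0.411, 0.035], [0.649, 0.44, 0.096]]
top tape_gun 0.64 [105.7, 228.7, 157.7, 317.9] [[0.236, 0.383, 0.0], [0.361, 0.433, 0.046], [0.43, 0.475, 0.055]]
side tall_carton 0.64 [321.5, 154.0, 382.9, 243.1] [[0.604, -0.092, 0.005], [0.617, -0.07, 0.161], [0.72, -0.015, 0.207]]
side tall_carton 0.31 [307.8, 224.1, 359.3, 292.2] [[0.482, -0.128, 0.012], [0.492, -0.104, 0.093], [0.559, -0.061, 0.118]]
side short_carton 0.82 [305.9, 222.1, 360.2, 292.4] [[0.482, -0.128, 0.012], [0.491, -0.104, 0.092], [0.559, -0.06, 0.118]]
side board 0.68 [186.4, 167.2, 411.8, 346.2] [[0.38, -0.195, 0.004], [0.512, 0.034, 0.006], [0.769, 0.24, 0.057]]
side tape_gun 0.58 [77.8, 191.7, 165.1, 234.5] [[0.23, 0.383, 0.003], [0.347, 0.424, 0.03], [0.423, 0.472, 0.053]]
{'time': 0.6, 'q': [1.086, 0.264, 1.604, -0.0, 1.274, -0.037], 'joint_vel': [0.001, 0.0, -0.001, -0.001, -0.001, 0.001], 'joint_torque': [-0.0, -51.464, -36.746, 0.0, 0.001, -0.0], 'tool_pos': [0.292, 0.608, 0.231], 'tcp_rot': [0.698, 3.063, 0.0], 'wrist_force': [0.126, -0.876, 0.582], 'torque': [0.005, 0.03, -0.027], 'width': 0.998}
[[-0.901  0.433  0.   ]
 [ 0.433  0.901  0.   ]
 [-0.     0.    -1.   ]]
```

View pics/both0.png

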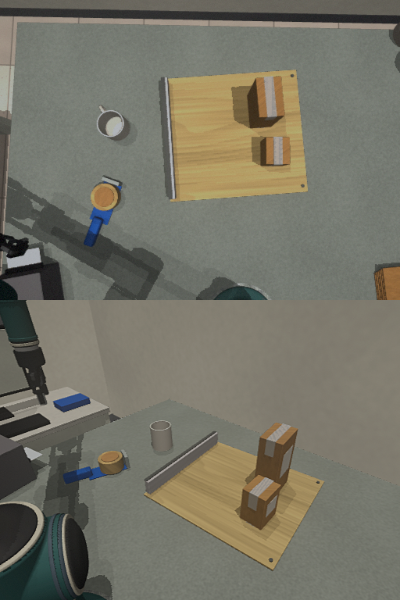

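The top view shows the rail at the left of the board (world +y, x about 165–172 px). The tall carton is at (265,100) px and the short one at (275,150) px, nearer the robot. The label is on the -y side. Next I'll measure the rail and the carton tops.

```bash
cat > b.py <<'E'
from h import *
def rect(Q):
    r=cv2.minAreaRect((Q[:,:2]*1000).astype(np.float32)); return np.round(r[0],1),np.round(r[1],1),round(r[2],1)
def rail(W):
    Q=W[(W[...,2]>.050)&(W[...,2]<.062)&(W[...,1]>.12)&(W[...,1]<.3)&(W[...,0]>.35)&(W[...,0]<.85)]
    xs=np.linspace(Q[:,0].min()+.02,Q[:,0].max()-.02,12)
    y=[np.percentile(Q[abs(Q[:,0]-x)<.012,1],4) for x in xs]
    k=np.polyfit(xs,y,1); return k,Q[:,0].min(),Q[:,0].max()
if __name__=="__main__":
  for c in("top","side"):
    W=np.load(c+".npz")["W"]; 
    print(c,"rail y=kx+c",rail(W))
    A=W[...,0],W[...,1]
    for n,z0,z1,x0,x1 in(("tall",.197,.216,.58,.76),("short",.108,.125,.45,.59)):
        Q=W[(W[...,2]>z0)&(W[...,2]<z1)&(W[...,1]>-.2)&(W[...,1]<.1)&(W[...,0]>x0)&(W[...,0]<x1)]
        print(n,len(Q),rect(Q))
E
python3 b.py
```

```text
top rail y=kx+c (array([0.0893233 , 0.17396606]), np.float64(0.3768171380048162), np.float64(0.7539851953453985))
tall 1717 (array([662.6, -54.5]), array([112. ,  71.2]), 5.2)
short 1091 (array([524.2, -93.5]), array([80.9, 69.4]), 0.5)
side rail y=kx+c (array([0.08809733, 0.17562325]), np.float64(0.3739440979248393), np.float64(0.7540458400459059))
tall 936 (array([662. , -53.2]), array([115.4,  70.2]), 5.8)
short 1002 (array([523.5, -92.8]), array([84. , 69.8]), 0.8)
```

```bash
python3 -m inch '[{"dz":-0.06,"fingers":0.6},{"dz":-0.11,"fingers":0.6},{"dx":-0.6645,"dy":-0.51,"dz":-0.11,"az":59.3,"fingers":0.6},{"dx":-0.6645,"dy":-0.51,"dz":-0.11,"az":59.3,"fingers":0.6},{"dx":-0.6645,"dy":-0.51,"dz":-0.11,"az":59.3,"fingers":0.6},{"dx":-0.6645,"dy":-0.51,"dz":-0.11,"az":59.3,"fingers":0.6},{"dx":-0.6645,"dy":-0.51,"dz":-0.11,"az":59.3,"fingers":0.6},{"dx":-0.6645,"dy":-0.51,"dz":-0.11,"az":59.3,"fingers":0.6},{"dx":-0.6645,"dy":-0.51,"dz":-0.11,"az":59.3,"fingers":0.6},{"dx":-0.6645,"dy":-0.51,"dz":-0.11,"az":59.3,"fingers":0.6},{"dx":-0.6645,"dy":-0.51,"dz":-0.11,"az":59.3,"fingers":0.6},{"dx":-0.6645,"dy":-0.51,"dz":-0.11,"az":59.3,"fingers":0.6},{"dx":-0.6645,"dy":-0.51,"dz":-0.11,"az":59.3,"fingers":0.6},{"dx":-0.6645,"dy":-0.51,"dz":-0.11,"az":59.3,"fingers":0.6},{"dx":-0.6645,"dy":-0.51,"dz":-0.11,"az":59.3,"fingers":0.6},{"dx":-0.6645,"dy":-0.51,"dz":-0.11,"az":59.3,"fingers":0.6},{"dx":-0.6645,"dy":-0.51,"dz":-0.11,"az":59.3,"fingers":0.6},{"dx":-0.6645,"dy":-0.51,"dz":-0.11,"az":59.3,"fingers":0.6}]'
python3 -c "
from h import *
s=bot.read_state();print(R.from_rotvec(s['tcp_rot']).as_matrix().round(3),tool([.6702,-.1397,.176]).round(4),s['q'])"
```

```text
[[-0.901  0.433  0.   ]
 [ 0.433  0.901  0.   ]
 [-0.     0.    -1.   ]] [-0.6646 -0.5108  0.0553] [ 1.08607167e+00  2.63876693e-01  1.60396047e+00 -1.50631763e-06
  1.27365591e+00 -3.69068297e-02]invalid input at $[0]: expected keys dx, dy, dz, ax, ay, az, fingers
```

All the keys are required in every row, so I'll resend it with the full set.

```bash
python3 -m inch '[{"dx":0,"dy":0,"dz":-0.06,"ax":0,"ay":0,"az":0,"fingers":0.6},{"dx":0,"dy":0,"dz":-0.11,"ax":0,"ay":0,"az":0,"fingers":0.6},{"dx":-0.6645,"dy":-0.51,"dz":-0.11,"ax":0,"ay":0,"az":59.3,"fingers":0.6},{"dx":-0.6645,"dy":-0.51,"dz":-0.11,"ax":0,"ay":0,"az":59.3,"fingers":0.6},{"dx":-0.6645,"dy":-0.51,"dz":-0.11,"ax":0,"ay":0,"az":59.3,"fingers":0.6},{"dx":-0.6645,"dy":-0.51,"dz":-0.11,"ax":0,"ay":0,"az":59.3,"fingers":0.6},{"dx":-0.6645,"dy":-0.51,"dz":-0.11,"ax":0,"ay":0,"az":59.3,"fingers":0.6},{"dx":-0.6645,"dy":-0.51,"dz":-0.11,"ax":0,"ay":0,"az":59.3,"fingers":0.6},{"dx":-0.6645,"dy":-0.51,"dz":-0.11,"ax":0,"ay":0,"az":59.3,"fingers":0.6},{"dx":-0.6645,"dy":-0.51,"dz":-0.11,"ax":0,"ay":0,"az":59.3,"fingers":0.6},{"dx":-0.6645,"dy":-0.51,"dz":-0.11,"ax":0,"ay":0,"az":59.3,"fingers":0.6},{"dx":-0.6645,"dy":-0.51,"dz":-0.11,"ax":0,"ay":0,"az":59.3,"fingers":0.6},{"dx":-0.6645,"dy":-0.51,"dz":-0.11,"ax":0,"ay":0,"az":59.3,"fingers":0.6},{"dx":-0.6645,"dy":-0.51,"dz":-0.11,"ax":0,"ay":0,"az":59.3,"fingers":0.6},{"dx":-0.6645,"dy":-0.51,"dz":-0.11,"ax":0,"ay":0,"az":59.3,"fingers":0.6},{"dx":-0.6645,"dy":-0.51,"dz":-0.11,"ax":0,"ay":0,"az":59.3,"fingers":0.6},{"dx":-0.6645,"dy":-0.51,"dz":-0.11,"ax":0,"ay":0,"az":59.3,"fingers":0.6},{"dx":-0.6645,"dy":-0.51,"dz":-0.11,"ax":0,"ay":0,"az":59.3,"fingers":0.6}]'
python3 -c "
from h import *
s=bot.read_state();print(R.from_rotvec(s['tcp_rot']).as_matrix().round(3),tool([.6702,-.1397,.176]).round(4),s['q'],s['width'])"
```

```text
time: 2.85
tool_pos: [0.6701, -0.1376, 0.3414]
tcp_rot: [-2.12, -2.317, -0.001]
wrist_force: [1.0, -1.1, 0.4]
width: 0.8
[[-0.089  0.996 -0.   ]
 [ 0.996  0.089  0.001]
 [ 0.001 -0.    -1.   ]] [-0.0023 -0.      0.1654] [-2.39386326e-01  2.38181954e-01  1.43676098e+00  9.05340866e-04
  1.46719027e+00 -3.28369570e-01] 0.8003632037135937
```

```bash
python3 -m inch '[{"dx":-0.003,"dy":0,"dz":0.06,"ax":0,"ay":0,"az":0,"fingers":0.6},{"dx":-0.003,"dy":0,"dz":0.12,"ax":0,"ay":0,"az":0,"fingers":0.6},{"dx":-0.003,"dy":0,"dz":0.172,"ax":0,"ay":0,"az":0,"fingers":0.6},{"dx":0.01,"dy":0,"dz":0.172,"ax":0,"ay":0,"az":0,"fingers":0.6},{"dx":0.022,"dy":0,"dz":0.172,"ax":0,"ay":0,"az":0,"fingers":0.6},{"dx":0.032,"dy":0,"dz":0.172,"ax":0,"ay":0,"az":0,"fingers":0.6},{"dx":0.04,"dy":0,"dz":0.172,"ax":0,"ay":0,"az":0,"fingers":0.6},{"dx":0.048,"dy":0,"dz":0.172,"ax":0,"ay":0,"az":0,"fingers":0.6},{"dx":0.056,"dy":0,"dz":0.172,"ax":0,"ay":0,"az":0,"fingers":0.6}]'
python3 - <<'E'
from h import *
im,W=cloud("side"); im2,_=cloud("top"); cv2.imwrite("pics/p1.png",cv2.hconcat([im[100:330,150:420],im2[50:280,200:470]]))
E
```

```text
time: 3.98
tool_pos: [0.6653, -0.0814, 0.1701]
tcp_rot: [-2.121, -2.318, -0.001]
wrist_force: [0.1, -1.3, 0.6]
width: 0.797
```

View pics/p1.png

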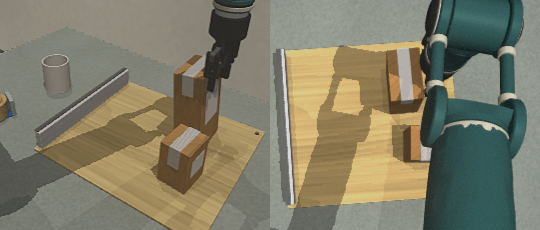

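The fingers are behind the carton's label face (side view, about (215,80) px). The short carton is clear. I'll continue pushing.

```bash
python3 -m inch '[{"dx":0.01,"dy":0,"dz":0,"ax":0,"ay":0,"az":0,"fingers":0.6},{"dx":0.02,"dy":0,"dz":0,"ax":0,"ay":0,"az":0,"fingers":0.6},{"dx":0.03,"dy":0,"dz":0,"ax":0,"ay":0,"az":0,"fingers":0.6},{"dx":0.04,"dy":0,"dz":0,"ax":0,"ay":0,"az":0,"fingers":0.6},{"dx":0.05,"dy":0,"dz":0,"ax":0,"ay":0,"az":0,"fingers":0.6},{"dx":0.06,"dy":0,"dz":0,"ax":0,"ay":0,"az":0,"fingers":0.6},{"dx":0.068,"dy":0,"dz":0,"ax":0,"ay":0,"az":0,"fingers":0.6},{"dx":0.074,"dy":0,"dz":0,"ax":0,"ay":0,"az":0,"fingers":0.6},{"dx":0.074,"dy":0,"dz":0,"ax":0,"ay":0,"az":0,"fingers":0.6},{"dx":0.074,"dy":0,"dz":0,"ax":0,"ay":0,"az":0,"fingers":0.6},{"dx":0.074,"dy":0,"dz":0,"ax":0,"ay":0,"az":0,"fingers":0.6},{"dx":0.074,"dy":0,"dz":0,"ax":0,"ay":0,"az":0,"fingers":0.6}]'
cat > c.py <<'E'
from h import *; import sys
from b import rail,rect
n=sys.argv[1]; k0=.0887; 
out=[]
for c in("side","top"):
    im,W=cloud(c); out.append(im[100:330,150:420] if c=="side" else im[50:280,200:470])
    s=bot.read_state()["tool_pos"]
    k,_,_=rail(W); print(c,"rail",k)
    Q=W[(W[...,2]>.070)&(W[...,2]<.082)&(W[...,1]>-.13)&(W[...,1]<.3)&(W[...,0]>.575)&(W[...,0]<.75)]
    if len(Q)>50:
        # board frame: u along rail, v towards rail, relative to rail face (v=0)
        t=np.arctan(k0); B=np.array([[np.cos(t),np.sin(t)],[-np.sin(t),np.cos(t)]])
        P=Q[:,:2]@B.T; v0=(np.array([.6,.1746+.6*k0])@B.T)[1]; P[:,1]-=v0
        print(len(Q),"world rect",rect(Q),"board-frame 1..99%",np.percentile(P,[1,99],axis=0).round(4).tolist())
        for n_,u in (("left",(.05,.35)),("right",(.65,.95))):
            lo,hi=np.percentile(P[:,0],[1,99]); a=P[(P[:,0]>lo+u[0]*(hi-lo))&(P[:,0]<lo+u[1]*(hi-lo)),1]; print(n_,np.percentile(a,[2,98]).round(4))
cv2.imwrite(f"pics/{n}.png",cv2.hconcat(out)); print(rect(W[(W[...,2]>.108)&(W[...,2]<.125)&(W[...,1]<-.03)&(W[...,1]>-.2)&(W[...,0]>.45)&(W[...,0]<.59)]) )
E
python3 c.py p2
```

```text
time: 5.58
tool_pos: [0.6583, -0.0074, 0.1695]
tcp_rot: [-2.12, -2.317, -0.001]
wrist_force: [0.2, -0.5, 0.2]
width: 0.803
side rail [0.07905435 0.17209503]
1942 world rect (array([648.3,  83.8]), array([113.3, 201.8]), 4.6) board-frame 1..99% [[0.5982, -0.2473], [0.7071, -0.0509]]
left [-0.2467 -0.0537]
right [-0.2466 -0.0522]
top rail [0.07963225 0.17171824]
3401 world rect (array([649.1,  89.7]), array([110.7, 184.1]), 5.1) board-frame 1..99% [[0.6001, -0.2296], [0.7082, -0.0519]]
left [-0.2221 -0.0537]
right [-0.2296 -0.0533]
(array([0., 0.]), array([0., 0.]), 0.0)
```

View pics/p2.png

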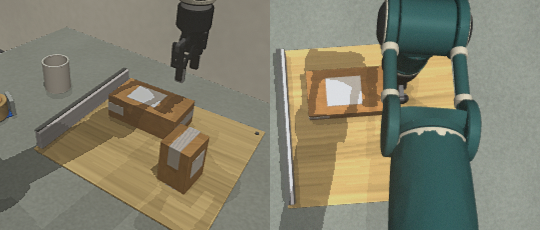

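The carton lies flat with its label up, in line with the rail and about 52 mm short of it (side view, label at (150,97) px). Next I'll go in low behind it and push.

```bash
python3 -m inch '[{"dx":-0.055,"dy":-0.001,"dz":0,"ax":0,"ay":0,"az":0,"fingers":0.6},{"dx":-0.06,"dy":-0.001,"dz":0.04,"ax":0,"ay":0,"az":0,"fingers":0.6},{"dx":-0.06,"dy":-0.001,"dz":0.09,"ax":0,"ay":0,"az":0,"fingers":0.6},{"dx":-0.06,"dy":-0.001,"dz":0.135,"ax":0,"ay":0,"az":0,"fingers":0.6},{"dx":-0.05,"dy":-0.001,"dz":0.137,"ax":0,"ay":0,"az":0,"fingers":0.6},{"dx":-0.035,"dy":-0.001,"dz":0.137,"ax":0,"ay":0,"az":0,"fingers":0.6},{"dx":-0.025,"dy":-0.001,"dz":0.137,"ax":0,"ay":0,"az":0,"fingers":0.6},{"dx":-0.018,"dy":-0.001,"dz":0.137,"ax":0,"ay":0,"az":0,"fingers":0.6},{"dx":-0.01,"dy":-0.001,"dz":0.137,"ax":0,"ay":0,"az":0,"fingers":0.6},{"dx":-0.002,"dy":-0.001,"dz":0.137,"ax":0,"ay":0,"az":0,"fingers":0.6},{"dx":0.006,"dy":-0.001,"dz":0.137,"ax":0,"ay":0,"az":0,"fingers":0.6},{"dx":0.014,"dy":-0.001,"dz":0.137,"ax":0,"ay":0,"az":0,"fingers":0.6},{"dx":0.02,"dy":-0.001,"dz":0.137,"ax":0,"ay":0,"az":0,"fingers":0.6}]'
python3 c.py p3
```

```text
time: 7.3
tool_pos: [0.6552, 0.0132, 0.0323]
tcp_rot: [-2.119, -2.317, -0.0]
wrist_force: [0.2, -3.1, 2.5]
width: 0.799
side rail [0.10724786 0.15966486]
1556 world rect (array([643.8, 113.5]), array([114.1, 224.2]), 4.6) board-frame 1..99% [[0.5961, -0.2242], [0.7045, -0.0095]]
left [-0.2209 -0.0116]
right [-0.2246 -0.0115]
top rail [0.07889012 0.17194472]
3322 world rect (array([643.1, 134.3]), array([111.5, 178.5]), 5.0) board-frame 1..99% [[0.5981, -0.1823], [0.7059, -0.0096]]
left [-0.1771 -0.0114]
right [-0.1811 -0.0119]
(array([0., 0.]), array([0., 0.]), 0.0)
```

View pics/p3.png

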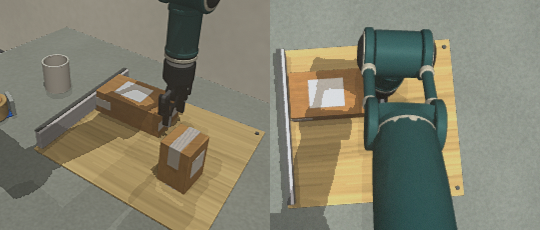

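About 10 mm of gap is left and the carton is square to the rail. I'll push slowly and watch the force.

```bash
python3 -m inch '[{"dx":0.004,"dy":0,"dz":0,"ax":0,"ay":0,"az":0,"fingers":0.6},{"dx":0.007,"dy":0,"dz":0,"ax":0,"ay":0,"az":0,"fingers":0.6},{"dx":0.009,"dy":0,"dz":0,"ax":0,"ay":0,"az":0,"fingers":0.6},{"dx":0.009,"dy":0,"dz":0,"ax":0,"ay":0,"az":0,"fingers":0.6}]'
python3 -m inch '[{"dx":0.001,"dy":0,"dz":0,"ax":0,"ay":0,"az":0,"fingers":0.6},{"dx":0.002,"dy":0,"dz":0,"ax":0,"ay":0,"az":0,"fingers":0.6}]'
```

```text
time: 7.9
tool_pos: [0.6542, 0.021, 0.032]
tcp_rot: [-2.119, -2.318, 0.002]
wrist_force: [1.3, -7.7, 0.9]
width: 0.795
time: 8.15
tool_pos: [0.6543, 0.0209, 0.032]
tcp_rot: [2.118, 2.318, -0.005]
wrist_force: [1.1, -11.4, 1.5]
width: 0.799
```

```bash
python3 -m inch '[{"dx":0.003,"dy":0,"dz":0,"ax":0,"ay":0,"az":0,"fingers":0.6},{"dx":0.004,"dy":0,"dz":0,"ax":0,"ay":0,"az":0,"fingers":0.6},{"dx":0.004,"dy":0,"dz":0,"ax":0,"ay":0,"az":0,"fingers":0.6}]'
python3 -m inch '[{"dx":-0.01,"dy":0,"dz":0,"ax":0,"ay":0,"az":0,"fingers":0.6},{"dx":-0.05,"dy":0,"dz":0,"ax":0,"ay":0,"az":0,"fingers":0.6},{"dx":-0.06,"dy":0,"dz":-0.05,"ax":0,"ay":0,"az":0,"fingers":0.6},{"dx":-0.06,"dy":0,"dz":-0.11,"ax":0,"ay":0,"az":0,"fingers":0.6},{"dx":-0.06,"dy":0,"dz":-0.17,"ax":0,"ay":0,"az":0,"fingers":0.6},{"dx":-0.06,"dy":0,"dz":-0.23,"ax":0,"ay":0,"az":0,"fingers":0.6},{"dx":-0.1,"dy":0,"dz":-0.28,"ax":0,"ay":0,"az":0,"fingers":0.6},{"dx":-0.15,"dy":0,"dz":-0.28,"ax":0,"ay":0,"az":0,"fingers":0.6},{"dx":-0.2,"dy":0,"dz":-0.28,"ax":0,"ay":0,"az":0,"fingers":0.6},{"dx":-0.2,"dy":0,"dz":-0.28,"ax":0,"ay":0,"az":0,"fingers":0.6}]'
python3 c.py p4; python3 - <<'E'
import cv2; im=cv2.imread("pics/p4.png"); cv2.imwrite("pics/p4b.png",cv2.vconcat([cv2.resize(im[20:160,0:230],(690,300)),cv2.resize(im[0:140,270:500],(690,300))]))
E
```

```text
time: 8.52
tool_pos: [0.6543, 0.0208, 0.0321]
tcp_rot: [2.115, 2.316, -0.011]
wrist_force: [1.5, -16.3, 1.8]
width: 0.8
time: 9.78
tool_pos: [0.6721, -0.1788, 0.3128]
tcp_rot: [2.12, 2.312, -0.011]
wrist_force: [-1.3, 0.0, -0.7]
width: 0.801
side rail [0.11980934 0.1546109 ]
1804 world rect (array([641.4, 132.8]), array([112., 202.]), 5.4) board-frame 1..99% [[0.5959, -0.1983], [0.7045, -0.0016]]
left [-0.1976 -0.0038]
right [-0.1981 -0.0038]
top rail [0.08191505 0.17078437]
3788 world rect (array([643.4, 130.3]), array([110.8, 200.4]), 5.4) board-frame 1..99% [[0.5981, -0.1987], [0.7063, -0.0032]]
left [-0.1966 -0.0051]
right [-0.1965 -0.0051]
(array([524.1, -94. ]), array([80.8, 70.2]), 0.9)
```

View pics/p4b.png

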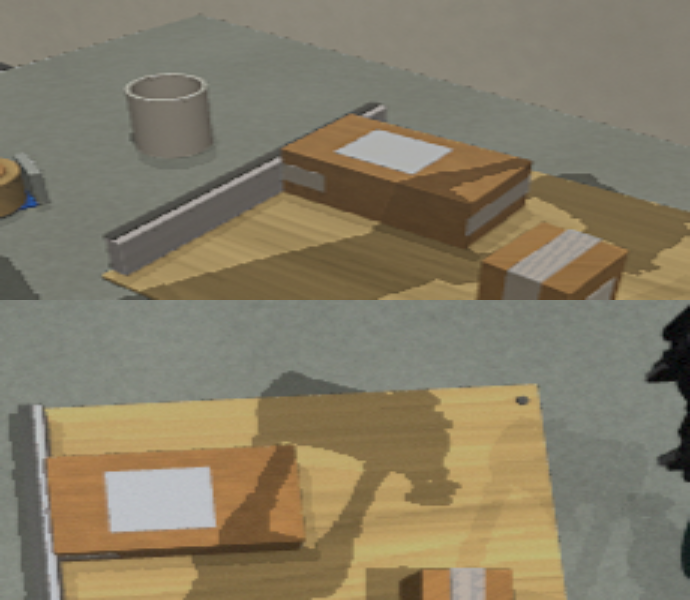

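The carton is flush and square: both sides of its top end read the same distance from the rail. The label faces up and the short carton hasn't moved. I'll hand it in.

```bash
python3 -c "
from workcell import bot
print(bot.finish_job())"
```

```text
the job is handed in; nothing more can be done
None
```

I tipped the tall carton towards the rail with the open fingers. I then pushed it about 52 mm along the board at low height until it met the rail, backed the arm off clear and handed the job in at about 10 s on the clock.

**Last checks, after backing off:**
- **Tall carton:** it lies flat with its label up. The left and right parts of its top end read the same distance from the rail in each camera, 4 mm in one and 5 mm in the other. I take those readings as edge and calibration bias, because the tool stopped moving while the push force rose from 8 to 16 N.
- **Squareness:** the carton's yaw read 5.4°, against about 5.1° for the rail. The 0.3° difference is within the measuring error.
- **Short carton:** it still stands where it was, at (524, -94) mm against (524, -93.5) mm before.
- **Mug and tape dispenser:** the arm touched neither. I did not measure their positions again at the end.

**Disagreement:** the later rail-line fits were off in slope (0.08 to 0.12) because the carton hid part of the rail or got into the fit. I used the first, unobstructed fit (0.089) throughout.

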